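# Fetch the flux pot from behind the other pots

## Robot

A 7-joint arm with a two-finger parallel gripper is mounted at the origin on a cart in front of the work surface, level with it; the furniture and walls round the work are solid. World frame = base frame: x ahead of the robot, y to its left, z up, the work surface at z = 0. Lengths are in m, angles in degrees, forces in N, time in s.
With the tool pointing down it reaches from about 0.425 to 0.875 m from the base axis. Payload 4.7 kg.
Tool frame: the origin (TCP) lies between the finger pads; the fingertips stand env.finger_overhang ahead of it and the grasp point (between the pads) lies 5 mm behind it (env.finger_overhang is the distance from the TCP to the fingertips, in m); z points along the fingers, y is the line along which they close (so a half turn about z gives the same grasp; the last joint's range is limited). The gripper opens to 87 mm and grips with 3 to 60 N. Pads are 19 mm wide; open, the fingers measure 117 mm over their backs; the gripper's body (75 mm by 190 mm) begins 51 mm behind the grasp point.
Start: joints at [-71.098, 18.392, -4.016, 83.108, 1.295, 78.541, -3.26], TCP at [0.202, 0.618, 0.237] pointing down, gripper open.
Joint ranges: [-163.93, 163.93], [-17.29, 119.83], [-79.2, 71.16], [3.27, 140.29], [-89.18, 269.18], [5.43, 117.66], [-154.24, 154.24]. Speed limits (degrees/s): [147.25, 147.25, 180, 180, 180, 180, 180].

## Interface

Orientations are given as [roll, pitch, yaw] about the fixed x, y, z axes, in that order (R = Rz(yaw) Ry(pitch) Rx(roll)).
In Python, from cell import telemetry, eyes, env, models gives the robot as it stands. The module is installed in compiled form; this text tells all that it offers.
- The arm moves only by the tool drive_tool, never from a script. Its arguments are lists of equal length, an entry for each row: "angular": the turn, a rotation vector about the tool's x, y, z in rad, a list of three; "delta_pos": the shift along the tool's x, y, z in cm, a list of three; "gripper": the finger opening in cm, from 0 to 8.7. A call has 1 to 20 rows; each row shifts and turns the commanded pose from where the row before left it, along the tool's axes as they then stand; what a row does not reach is not made up. A row lasts 1/10 s, in which the tool goes at most 50 mm and 8.59 degrees, less where a joint would pass 70% of its speed; a pose out of reach is approached as far as the arm can. A call with a gripper value outside its range is refused whole. The fingers move at their own pace and stop on an object; "squeeze" is the grip in N (left out, the last holds). Time passes only in rows, so rows that do not move let the fingers close. It gives the time, the measured TCP pose, the force, the opening and the grip force at its end, in the units of the state.
- telemetry.get_obs(): the state, without advancing time (a new reading comes with each control period).
- eyes.read_camera(name): name is "scene" or "top" or "wrist"; returns a dict with "pixels" (480x640x3 uint8, red, green, blue), "mtx" (3x3 intrinsics, pixels), "origin" and "orientation" of the camera in the world. Camera axes: x right, y down, z forward; pixel columns grow to the right and rows downward; lengths in m; the calibration is good to about 2 mm. A picture is of the moment at which its call begins. There is no depth.
- env.sign_off(): hands the job in; it is judged then, once.
Trained networks look in a picture, given as the dict that the camera call returned (one of the last four; its "shot" number tells which), for a name from the list of things; names that differ only in an ending like _2 or _b are one class to them, and where a whole thing is asked for, a point or a joint stands for the part that bears it (a point fixed in the world has none). Each returns a list of dicts, best first, with "p" (0 to 1); they miss things now and then, are a little off and sometimes report something else, mostly with a low value. They report only what shows in the picture. A call takes as long as a camera call. They do not tell look-alikes from the thing itself.
- models.search_frame(picture, target): "centre" ([column, row] in pixels, amid what is visible of it).
- models.cut_out(picture, target): "pixels" (480x640 bool, what is visible of it) and "centre" ([column, row] in pixels, amid what is visible of it).
The state is a dict: "time_s": time; "qpos": joint angles; "joint_velocities": joint speeds; "effort": joint torques, N m; "tool_pos": TCP position; "tool_rot": TCP orientation; "force": force on the tool from outside, world axes, zero at the start; "wrist_torque": the same for the moment, N m; "grip_width": finger opening in m; "grasp_force": force on a finger pad.
Only numpy, scipy, OpenCV 4.12 (cv2) and the standard library are available. Lean on these libraries where they do the work, as an engineer would, in place of code of your own. Each camera call takes 0.05 s, during which the arm holds its last target. There are 200 camera calls.

## Task

I need the pot of flux, the white one with the blue cap, that stands behind the other two on the plywood stand. First move the black pot and the brown jar out of the way, both into the yellow tray, leaving the flux pot where it stands; then set the flux pot on the middle of the cork coaster; then put the black pot and the brown jar back on the stand, each exactly where it stood at the start. Keep all three upright throughout, and leave the white cup and the roll of tape alone.

Things in the scene. Friction and masses are not known exactly. Their poses are not given: they have to be found in the camera images.
- flux_pot_centre (a point): The wanted pot: round screw-cap pot, white with a bright blue cap, 42 mm across (cap 37 mm), 52 mm high. It stands at the back middle of the pot stand, about 7 mm in front of the back board, so that it can be gripped only along the stand's y axis, and only once the two in front are gone. This point is its centre, half-way up (26 mm above its underside); z along its axis.
- black_pot_centre (a point): Round screw-cap pot, black with a light grey cap, 46 mm across (cap 41 mm), 58 mm high; stands in front of the flux pot, to its left or right, 3 to 8 mm clear of it. About 29 mm are free between it and the back board, so it can be gripped along the stand's x axis. This point is its centre, half-way up (29 mm above its underside); z along its axis.
- brown_jar_centre (a point): Round dark brown jar with a brown lid, 47 mm across, 51 mm high; stands in front of the flux pot on the other side, as close; it too can be gripped along the stand's x axis. This point is its centre, half-way up (25.5 mm above its underside); z along its axis.
- pot_stand: Fixed plywood stand, 120 mm (its x) by 170 mm (its y). Its floor is 8 mm thick; a back board 12 mm thick, 60 mm high in all, stands along the far (+x) edge, inner face at x = +48 mm; side lips 14 mm high at y = +-81 mm; the near side is open; a cardboard box 160 mm high (fixed, part of the room) stands between it and the robot, 2 cm or more from its near edge, so carry things over or round the box. Origin: centre of the underside; x points to the back board, z up.
- parking_tray: Fixed shallow yellow tray, the side area, 100 mm (its x) by 160 mm (its y), rim 10 mm high, walls 4 mm, floor 4 mm thick; holds the black pot and the brown jar side by side along y, e.g. at y = +-37 mm. Origin: centre of the underside; z up.
- coaster: Fixed round cork coaster, 90 mm across, 5 mm thick. Origin: centre of the underside; z up.
- white_cup_centre (a point): Bystander: plain white porcelain cup with handle, 87 mm across, 80 mm high, on the right of the stand. This point is its centre, half-way up.
- tape_roll_centre (a point): Bystander: roll of beige masking tape lying flat, 100 mm across, 25 mm high, near the robot on its left. This point is its centre, half-way up.
Mind the look-alikes: they are no part of the job. Leave any purple or red look-alike of the part that bears brown_jar_centre alone.

How it is judged (in metres and radians):
On the way, in this order (a step that is already met when the one before it is completed fails the run):
1. the black pot and the brown jar both stand in the tray, the flux pot still where it stood (x of black_pot_centre in the frame of parking_tray between -0.026 and 0.026 m and y of black_pot_centre in the frame of parking_tray between -0.056 and 0.056 m and z of black_pot_centre in the frame of parking_tray below 0.041 m and angle between each of black_pot_centre, brown_jar_centre's own z axis and vertical below 0.15 rad and x of brown_jar_centre in the frame of parking_tray between -0.026 and 0.026 m and y of brown_jar_centre in the frame of parking_tray between -0.056 and 0.056 m and z of brown_jar_centre in the frame of parking_tray below 0.0375 m and linear speed of each of flux_pot, black_pot, brown_jar below 0.02 m/s and distance of flux_pot_centre from where it was at the start of the episode below 0.025 m), for 0.2 s.
2. the flux pot stands on the middle of the coaster, the other two still in the tray (horizontal distance between flux_pot_centre and coaster below 0.015 m and z of flux_pot_centre in the frame of coaster below 0.037 m and angle between each of flux_pot_centre, black_pot_centre, brown_jar_centre's own z axis and vertical below 0.15 rad and x of black_pot_centre in the frame of parking_tray between -0.026 and 0.026 m and y of black_pot_centre in the frame of parking_tray between -0.056 and 0.056 m and z of black_pot_centre in the frame of parking_tray below 0.041 m and x of brown_jar_centre in the frame of parking_tray between -0.026 and 0.026 m and y of brown_jar_centre in the frame of parking_tray between -0.056 and 0.056 m and z of brown_jar_centre in the frame of parking_tray below 0.0375 m and linear speed of each of flux_pot, black_pot, brown_jar below 0.02 m/s), for 0.2 s.
At the end, for the whole second after the job is handed in: The flux pot stands upright on the coaster, its axis within 15 mm of the coaster's centre; the black pot and the brown jar stand upright on the stand, each within 15 mm of where it stood at the start; all at rest and released (horizontal distance between flux_pot_centre and coaster below 0.015 m and z of flux_pot_centre in the frame of coaster below 0.037 m and angle between each of flux_pot_centre, black_pot_centre, brown_jar_centre's own z axis and vertical below 0.15 rad and distance of each of black_pot_centre, brown_jar_centre from where it was at the start of the episode below 0.015 m and linear speed of each of flux_pot, black_pot, brown_jar below 0.02 m/s); the robot touches nothing.
It fails at once if a pot or the jar tips over (more than about 35 degrees) (angle between any of flux_pot_centre, black_pot_centre, brown_jar_centre's own z axis and vertical above 0.6 rad).
It fails at once if the white cup or the roll of tape is moved (more than 20 mm) (distance of any of white_cup_centre, tape_roll_centre from where it was at the start of the episode above 0.02 m).
It also fails if it takes over 134 s, if anything falls off the work surface, if the arm or the gripper's body presses on something with over 40 N, if the wrist force passes 120 N, or if a joint passes its speed limit or range.

## Working session

There is one attempt and no reset: what is moved stays moved. The work goes in short steps, Python scripts to look and compute and a tool call to move; the robot and the scene stay as the last step left them, time stands still between calls to the robot, and variables do not carry over. Pictures are saved under pics/ and viewed, at most 14 in all, crops included, and the job is handed in when it is done.

Besides the shell and the picture viewer there is one more tool, called after ">>>" as name(argument=value, ...), one argument or row to a line, values as JSON. drive_tool: Moves the arm, as the interface text tells. Its arguments: {"type":"object","properties":{"angular":{"type":"array","items":{"type":"array","items":{"type":"number"}}},"delta_pos":{"type":"array","items":{"type":"array","items":{"type":"number"}}},"gripper":{"type":"array","items":{"type":"number"}},"squeeze":{"type":"number"}},"required":["angular","delta_pos","gripper"]}

```bash
mkdir -p pics; python3 - <<'E'
from cell import telemetry, eyes, env, models
import cv2,numpy as np
o=telemetry.get_obs(); print({k:np.round(v,3).tolist() for k,v in o.items()}); print(env.finger_overhang)
for n in("top","scene"):
    p=eyes.read_camera(n); cv2.imwrite(f"pics/{n}0.png",p["pixels"][...,::-1])
    print(n,p["mtx"],p["origin"],p["orientation"])
    for t in["flux_pot_centre","black_pot_centre","brown_jar_centre","pot_stand","parking_tray","coaster","white_cup_centre","tape_roll_centre"]:
        print(t,[(np.round(d["centre"]).tolist(),round(d["p"],2)) for d in models.search_frame(p,t)][:4])
E
```

```text
{'time_s': 0.0, 'qpos': [-71.098, 18.44, -4.015, 83.176, 1.295, 78.541, -3.26], 'joint_velocities': [-0.06, 0.053, -0.028, -0.01, -0.069, -0.092, -0.013], 'effort': [-0.0, -49.13, -0.404, -31.254, -0.064, 0.043, 0.0], 'tool_pos': [0.202, 0.617, 0.235], 'tool_rot': [-179.889, 0.006, 161.908], 'force': [-0.039, -0.274, 0.588], 'wrist_torque': [-0.011, -0.004, 0.054], 'grasp_force': 0.0, 'grip_width': 0.087}
0.014
top [[579.31938859   0.         311.31803118]
 [  0.         579.31938859 238.5795409 ]
 [  0.           0.           1.        ]] [ 0.20992837 -0.0282582   1.20027866] [-167.09665694    0.32714096  -88.80400123]
flux_pot_centre [([320.0, 167.0], 0.63)]
black_pot_centre [([338.0, 184.0], 0.56)]
brown_jar_centre [([258.0, 228.0], 0.83), ([298.0, 174.0], 0.8), ([246.0, 272.0], 0.55)]
pot_stand [([319.0, 183.0], 0.82), ([215.0, 171.0], 0.53)]
parking_tray [([213.0, 174.0], 0.95)]
coaster [([189.0, 261.0], 0.7)]
white_cup_centre [([451.0, 191.0], 0.79)]
tape_roll_centre [([149.0, 338.0], 0.97)]
scene [[598.87900305   0.         317.23343774]
 [  0.         598.87900305 231.63907452]
 [  0.           0.           1.        ]] [-0.80716376 -0.21780586  0.8249286 ] [-121.20087536   -0.71166202  -80.64923319]
flux_pot_centre []
black_pot_centre []
brown_jar_centre [([434.0, 218.0], 0.62), ([210.0, 246.0], 0.47)]
pot_stand []
parking_tray [([180.0, 280.0], 0.19)]
coaster [([211.0, 247.0], 0.82)]
white_cup_centre [([433.0, 219.0], 0.71)]
tape_roll_centre [([181.0, 283.0], 0.67)]
```

View pics/top0.png

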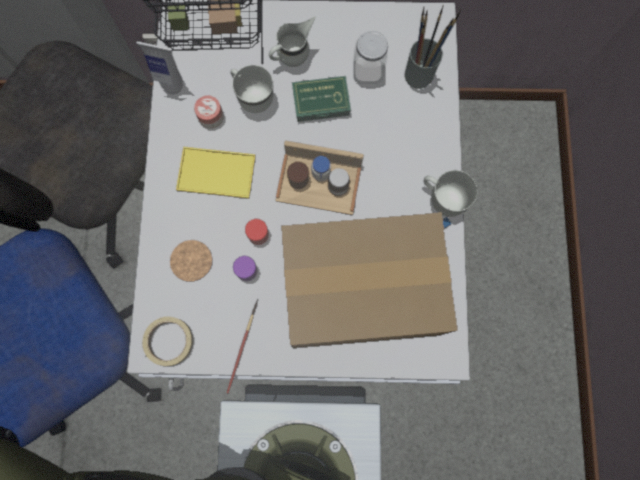

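View pics/scene0.png

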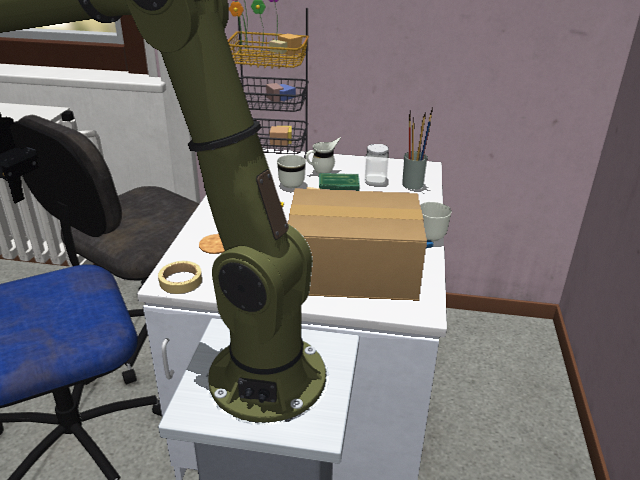

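Top view: the brown jar is at (298,174), black pot (light grey cap) at (338,181), flux (blue cap) at (321,166), all on the stand. The tray is at (216,172) and the coaster at (191,261). Candidates for brown_jar are (298,174) brown on the stand, (257,231) red on the table and (245,268) purple on the table. Only (298,174) is brown and stands in front of the flux pot. I'll confirm it in a crop and measure.

```bash
cat > h.py <<'E'
import numpy as np,cv2
from scipy.spatial.transform import Rotation as R
from cell import telemetry, eyes, env, models
def ray(p,uv,z):
    d=R.from_euler('xyz',p["orientation"],degrees=True).as_matrix()@np.linalg.solve(p["mtx"],[uv[0],uv[1],1]); o=np.array(p["origin"])
    return o+d*(z-o[2])/d[2]
def proj(p,X):
    c=R.from_euler('xyz',p["orientation"],degrees=True).as_matrix().T@(np.array(X)-p["origin"]); v=p["mtx"]@c; return v[:2]/v[2]
E
python3 - <<'E'
from h import *
p=eyes.read_camera("top"); im=p["pixels"]; 
c=cv2.resize(im[130:280,160:380],None,fx=3.6,fy=3.6,interpolation=cv2.INTER_CUBIC)[...,::-1]
cv2.imwrite("pics/crop.png",c)
hs=cv2.cvtColor(im,cv2.COLOR_RGB2HSV)
for t,z in [("flux_pot_centre",.060),("black_pot_centre",.066),("brown_jar_centre",.059),("coaster",.005),("parking_tray",.01),("pot_stand",.008)]:
    for d in models.cut_out(p,t)[:3]:
        m=d["pixels"].astype(np.uint8)
        if m.sum()<20: continue
        r=cv2.minAreaRect(cv2.findNonZero(m)); b=[np.round(ray(p,q,z)[:2],4).tolist() for q in cv2.boxPoints(r)]
        print(t,round(d["p"],2),np.round(d["centre"],1),m.sum(),np.round(ray(p,d["centre"],z)[:2],4),"box",np.round(r[0],1),np.round(r[1],1),round(r[2],1),b if t in("parking_tray","pot_stand") else "")
E
```

```text
flux_pot_centre 0.92 [320.7 168.7] 381 [ 0.6202 -0.0327] box [320.5 168. ] [24. 19.] 90.0 
brown_jar_centre 0.9 [255.5 230.4] 513 [0.486  0.0973] box [256.  231.5] [25. 24.] 90.0 
brown_jar_centre 0.76 [298.1 174.6] 511 [0.6068 0.014 ] box [298.  175.5] [27. 22.] 90.0 
brown_jar_centre 0.67 [244.8 275. ] 437 [0.3941 0.1148] box [245.  268.5] [23. 22.] 90.0 
coaster 0.84 [189.4 261.5] 1425 [0.4292 0.2393] box [191.  260.5] [41. 42.] 90.0 
parking_tray 0.85 [217.1 173. ] 3307 [0.6241 0.1913] box [215.5 172. ] [75.5 45. ] 6.2 [[0.5833, 0.2786], [0.6858, 0.2754], [0.6698, 0.1101], [0.568, 0.1162]]
pot_stand 0.88 [316.7 181.6] 3593 [ 0.6093 -0.0247] box [319.  176.9] [81.  63.2] 9.9 [[0.5638, 0.0667], [0.7067, 0.0478], [0.6773, -0.1276], [0.5361, -0.1045]]
```

View pics/crop.png

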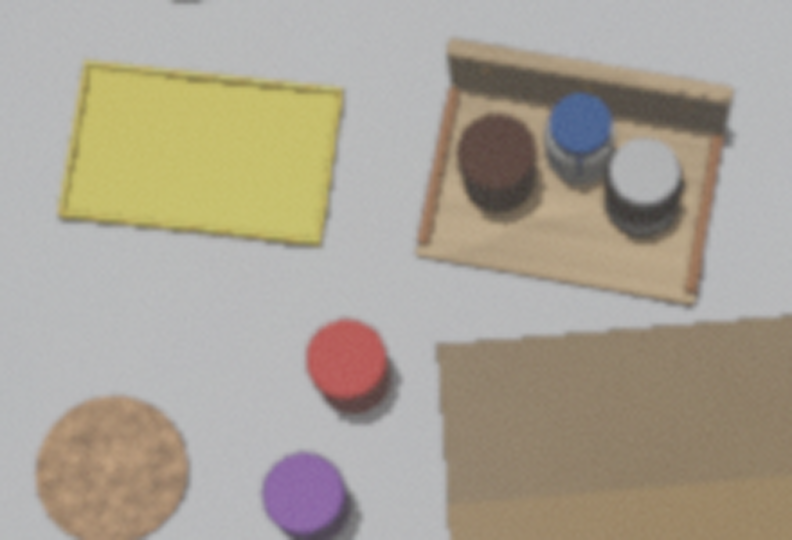

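The crop confirms it: brown lid at (497,151), blue cap (580,123) and grey cap (645,170) in crop pixels. Red and purple stay untouched.

```bash
python3 - <<'E'
from h import *
p=eyes.read_camera("top")
f=lambda u,v,z: ray(p,((u+.5)/3.6-.5+160,(v+.5)/3.6-.5+130),z)[:2]
# refine lids with circle ellipse fit by colour
g=dict(brown=f(497,151,.059),flux=f(580,123,.060),black=f(645,170,.066),coaster=f(113,468,.005))
print({k:np.round(v,4).tolist() for k,v in g.items()})
S=np.array([f(417,255,.004),f(694,303,.004),f(733,90,.06),f(450,42,.06)]);T=np.array([f(85,62,.01),f(344,90,.01),f(322,245,.01),f(60,217,.01)])
for n,q in(("stand",S),("tray",T)):
    print(n,q.round(4).tolist(),"c",q.mean(0).round(4),"sides",[round(float(np.linalg.norm(q[i]-q[i-1])),4) for i in range(4)],"yaw of y-edges",[round(float(np.degrees(np.arctan2(-(a)[0],(a)[1]))),2) for a in (q[0]-q[1],q[3]-q[2])])
yaw=None
a=S[0]-S[1];yaw=np.arctan2(-a[0],a[1]);Rm=np.array([[np.cos(yaw),-np.sin(yaw)],[np.sin(yaw),np.cos(yaw)]])
for k,v in g.items(): print(k,((v-S.mean(0))@Rm).round(4))
# box corners (top z .16)
for uv in [(281,226),(443,214),(455,331),(291,345)]: print(ray(p,uv,.16)[:2].round(3))
print("cup",ray(p,(456,190),.08)[:2])
E
```

```text
{'brown': [0.6133, 0.015], 'flux': [0.6309, -0.0326], 'black': [0.601, -0.0702], 'coaster': [0.4332, 0.2361]}
stand [[0.5664, 0.0632], [0.5398, -0.1025], [0.6528, -0.1209], [0.6795, 0.0441]] c [ 0.6096 -0.029 ] sides [0.1147, 0.1677, 0.1145, 0.1672] yaw of y-edges [-9.1, -9.17]
tray [[0.683, 0.269], [0.6678, 0.1106], [0.5697, 0.1195], [0.5842, 0.277]] c [0.6262 0.194 ] sides [0.0991, 0.1591, 0.0985, 0.1582] yaw of y-edges [-5.45, -5.24]
brown [-0.0033  0.044 ]
flux [ 0.0216 -0.0001]
black [-0.002 -0.042]
coaster [-0.2161  0.2339]
[0.471 0.039]
[ 0.5   -0.261]
[ 0.285 -0.276]
[0.254 0.015]
cup [ 0.57274631 -0.30657692]
```

>>> drive_tool(
  angular=[
    [0, 0, 0],
    [0, 0, 0],
    [0, 0, 0],
    [0, 0, 0],
    [0, 0, 0],
    [0, 0, 0],
    [0, 0, 0],
    [0, 0, 0],
    [0, 0, 0],
    [0, 0, 0],
    [0, 0, 0],
    [0, 0, 0],
    [0, 0, 0],
    [0, 0, 0],
    [0, 0, 0],
    [0, 0, 0],
    [0, 0, 0],
    [0, 0, 0],
    [0, 0, 0],
    [0, 0, 0],
  ],
  delta_pos=[
    [-2.93, -2.45, -0.12],
    [-2.93, -2.45, -0.12],
    [-2.93, -2.45, -0.12],
    [-2.93, -2.45, -0.12],
    [-2.93, -2.45, -0.12],
    [-2.93, -2.45, -0.12],
    [-2.93, -2.45, -0.12],
    [-2.93, -2.45, -0.12],
    [-2.93, -2.45, -0.12],
    [-2.93, -2.45, -0.12],
    [-2.93, -2.45, -0.12],
    [-2.93, -2.45, -0.12],
    [-2.93, -2.45, -0.12],
    [-2.93, -2.45, -0.12],
    [-2.93, -2.45, -0.12],
    [-2.93, -2.45, -0.12],
    [-2.93, -2.45, -0.12],
    [-2.93, -2.45, -0.12],
    [-2.93, -2.45, -0.12],
    [-2.93, -2.45, -0.12],
  ],
  gripper=[8, 8, 8, 8, 8, 8, 8, 8, 8, 8, 8, 8, 8, 8, 8, 8, 8, 8, 8, 8],
)

```text
time_s: 3.3
tool_pos: [0.6075, -0.0311, 0.2609]
tool_rot: [180.0, 0.0, 161.9]
force: [-0.7, 0.9, 0.1]
grip_width: 0.0801
grasp_force: 0.0
```

>>> drive_tool(
  angular=[
    [0, 0, 0.118],
    [0, 0, 0.118],
    [0, 0, 0.118],
    [0, 0, 0.118],
    [0, 0, 0.118],
    [0, 0, 0.118],
    [0, 0, 0.118],
    [0, 0, 0.118],
    [0, 0, 0.118],
    [0, 0, 0.118],
    [0, 0, 0.118],
    [0, 0, 0.118],
    [0, 0, 0],
    [0, 0, 0],
  ],
  delta_pos=[
    [0, 0, 0],
    [0, 0, 0],
    [0, 0, 0],
    [0, 0, 0],
    [0, 0, 0],
    [0, 0, 0],
    [0, 0, 0],
    [0, 0, 0],
    [0, 0, 0],
    [0, 0, 0],
    [0, 0, 0],
    [0, 0, 0],
    [0, 0, 0],
    [0, 0, 0],
  ],
  gripper=[6, 6, 6, 6, 6, 6, 6, 6, 6, 6, 6, 6, 6, 6],
)

```text
time_s: 4.7
tool_pos: [0.6067, -0.0297, 0.2606]
tool_rot: [180.0, -0.0, 80.9]
force: [-1.1, -0.2, 0.0]
grip_width: 0.06
grasp_force: 0.0
```

```bash
cat >> h.py <<'E'
def go(x,y,z,yaw):
    "remaining move in tool axes: cm and rad (turn about tool z), valid for turning last"
    o=telemetry.get_obs(); Q=R.from_euler('xyz',o["tool_rot"],degrees=True); T=R.from_euler('xyz',[180,0,yaw],degrees=True)
    print("at",np.round(o["tool_pos"],4),np.round(o["tool_rot"],2),"w",round(float(o["grip_width"]),4),"F",np.round(o["force"],1),"g",round(float(o["grasp_force"]),1),"t",round(float(o["time_s"]),1))
    print("cm",(Q.inv().apply(np.array([x,y,z])-o["tool_pos"])*100).round(2),"rotvec",(Q.inv()*T).as_rotvec().round(3))
E
python3 - <<'E'
from h import *
go(.6133,.015,.15,80.9)
p=eyes.read_camera("wrist"); cv2.imwrite("pics/w1.png",p["pixels"][...,::-1])
print(p["origin"],p["orientation"])
for n,X in dict(brown=[.6133,.015,.059],flux=[.6309,-.0326,.06],black=[.601,-.0702,.066]).items(): print(n,proj(p,X))
E
```

```text
at [ 0.6067 -0.0297  0.2606] [180.    -0.    80.95] w 0.06 F [-1.1 -0.2  0. ] g 0.0 t 4.7
cm [ 4.52 -0.06 11.06] rotvec [ 0.    -0.     0.001]
[0.61735628 0.03949854 0.40878117] [ 1.65320786e+02 -8.71249817e-03 -8.97067127e+00]
brown [318.33114912 170.71138029]
flux [341.941901   213.53221794]
black [319.40811325 253.19795965]
```

View pics/w1.png

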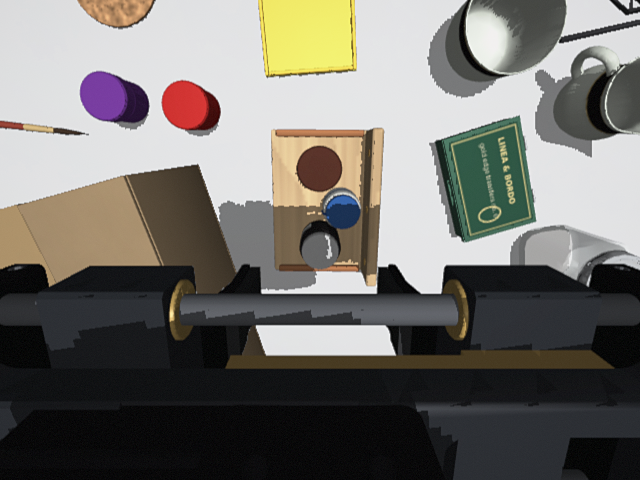

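The wrist view agrees with the top measurement: brown lid at (319,169), blue cap (342,210), grey cap (320,250), all within about 3 px of their projections. I'll pick the brown jar first.

>>> drive_tool(
  angular=[
    [0, 0, 0],
    [0, 0, 0],
    [0, 0, 0],
    [0, 0, 0],
    [0, 0, 0],
    [0, 0, 0],
    [0, 0, 0],
    [0, 0, 0],
    [0, 0, 0],
    [0, 0, 0],
    [0, 0, 0],
    [0, 0, 0],
  ],
  delta_pos=[
    [1.5, 0, 1],
    [1.5, 0, 2],
    [1.5, 0, 2],
    [0, 0, 2],
    [0, 0, 2],
    [0, 0, 2],
    [0, 0, 2],
    [0, 0, 2],
    [0, 0, 1.5],
    [0, 0, 1],
    [0, 0, 0],
    [0, 0, 0],
  ],
  gripper=[6, 6, 6, 6, 6, 6, 6, 6, 6, 6, 6, 6],
)

```text
time_s: 5.95
tool_pos: [0.6144, 0.0147, 0.086]
tool_rot: [180.0, -0.0, 80.8]
force: [0.9, -0.5, 0.3]
grip_width: 0.0598
grasp_force: 0.0
```

>>> drive_tool(
  angular=[
    [0, 0, 0],
    [0, 0, 0],
    [0, 0, 0],
    [0, 0, 0],
    [0, 0, 0],
    [0, 0, 0],
    [0, 0, 0],
    [0, 0, 0],
  ],
  delta_pos=[
    [0, 0, 0.8],
    [0, 0, 0.8],
    [0, 0, 0.8],
    [0, 0, 0.8],
    [0, 0, 0.8],
    [0, 0, 0.8],
    [0, 0, 0.6],
    [0, 0, 0],
  ],
  gripper=[6, 6, 6, 6, 6, 6, 6, 6],
)

```text
time_s: 6.75
tool_pos: [0.6132, 0.0145, 0.0304]
tool_rot: [-179.9, 0.0, 80.8]
force: [-0.3, 0.3, 0.5]
grip_width: 0.06
grasp_force: 0.0
```

```bash
python3 - <<'E'
from h import *
go(.6133,.015,.031,80.9)
p=eyes.read_camera("wrist"); cv2.imwrite("pics/w2.png",p["pixels"][...,::-1])
E
```

```text
at [0.6132 0.0145 0.0304] [-1.799e+02  3.000e-02  8.077e+01] w 0.06 F [-0.3  0.3  0.5] g 0.0 t 6.8
cm [ 0.05  0.   -0.06] rotvec [-0.002  0.001 -0.002]
```

View pics/w2.png

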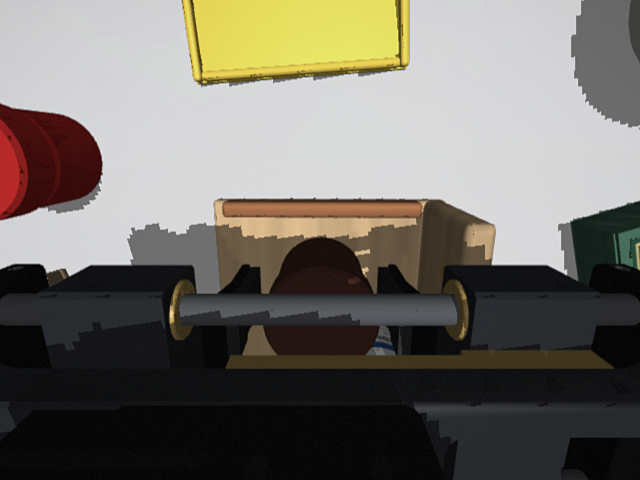

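Brown jar sits centred between the fingers (lid about column 322, fingers 255 and 385). I'll grip and lift.

>>> drive_tool(
  angular=[
    [0, 0, 0],
    [0, 0, 0],
    [0, 0, 0],
    [0, 0, 0],
    [0, 0, 0],
    [0, 0, 0],
    [0, 0, 0],
    [0, 0, 0],
    [0, 0, 0],
    [0, 0, 0],
    [0, 0, 0],
    [0, 0, 0],
    [0, 0, 0],
    [0, 0, 0],
    [0, 0, 0],
    [0, 0, 0],
    [0, 0, 0],
  ],
  delta_pos=[
    [0, 0, 0],
    [0, 0, 0],
    [0, 0, 0],
    [0, 0, 0],
    [0, 0, 0],
    [0, 0, 0],
    [0, 0, -0.5],
    [0, 0, -1],
    [0, 0, -1.5],
    [0, 0, -1.5],
    [0, 0, -1.5],
    [0, 0, -1.5],
    [0, 0, -1.5],
    [0, 0, -1.5],
    [0, 0, -1.5],
    [0, 0, 0],
    [0, 0, 0],
  ],
  gripper=[5, 4.5, 4, 4, 4, 4, 4, 4, 4, 4, 4, 4, 4, 4, 4, 4, 4],
  squeeze=20,
)

```text
time_s: 8.5
tool_pos: [0.614, 0.0146, 0.1518]
tool_rot: [180.0, -0.0, 80.8]
force: [0.5, -0.5, -1.0]
grip_width: 0.0466
grasp_force: 20.0
```

```bash
python3 - <<'E'
from h import *
go(.6296,.231,.028,80.9)
E
```

```text
at [0.614  0.0146 0.1518] [ 1.7998e+02 -2.0000e-02  8.0780e+01] w 0.0466 F [ 0.5 -0.5 -1. ] g 20.0 t 8.5
cm [21.6  -1.93 12.38] rotvec [ 0.    -0.    -0.002]
```

>>> drive_tool(
  angular=[
    [0, 0, 0],
    [0, 0, 0],
    [0, 0, 0],
    [0, 0, 0],
    [0, 0, 0],
    [0, 0, 0],
    [0, 0, 0],
    [0, 0, 0],
    [0, 0, 0],
    [0, 0, 0],
    [0, 0, 0],
    [0, 0, 0],
    [0, 0, 0],
    [0, 0, 0],
    [0, 0, 0],
    [0, 0, 0],
    [0, 0, 0],
    [0, 0, 0],
    [0, 0, 0],
    [0, 0, 0],
  ],
  delta_pos=[
    [2.4, -0.2, 0],
    [2.4, -0.2, 0],
    [2.4, -0.2, 0],
    [2.4, -0.2, 0],
    [2.4, -0.2, 0],
    [2.4, -0.2, 0],
    [2.4, -0.2, 0],
    [2.4, -0.2, 0],
    [2.4, -0.3, 0],
    [0, 0, 0],
    [0, 0, 1.5],
    [0, 0, 1.5],
    [0, 0, 1.5],
    [0, 0, 1.5],
    [0, 0, 1.5],
    [0, 0, 1.5],
    [0, 0, 1.5],
    [0, 0, 1],
    [0, 0, 0.5],
    [0, 0, 0],
  ],
  gripper=[4, 4, 4, 4, 4, 4, 4, 4, 4, 4, 4, 4, 4, 4, 4, 4, 4, 4, 4, 4],
)

```text
time_s: 10.5
tool_pos: [0.6295, 0.2307, 0.0308]
tool_rot: [-180.0, 0.0, 80.8]
force: [-0.2, 0.6, 0.2]
grip_width: 0.0465
grasp_force: 20.0
```

```bash
python3 - <<'E'
from h import *
go(.6296,.231,.027,80.9)
p=eyes.read_camera("wrist"); cv2.imwrite("pics/w3.png",p["pixels"][...,::-1])
E
```

```text
at [0.6295 0.2307 0.0308] [-1.7995e+02  4.0000e-02  8.0780e+01] w 0.0465 F [-0.2  0.6  0.2] g 20.0 t 10.5
cm [0.04 0.   0.38] rotvec [-0.001  0.001 -0.002]
```

View pics/w3.png

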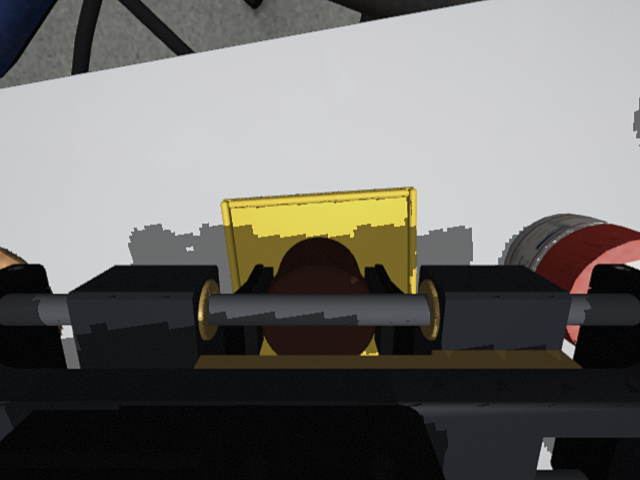

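Jar is over the tray. I'll shift it 8 mm towards the robot, away from the red and white jar behind, then lower and release.

>>> drive_tool(
  angular=[
    [0, 0, 0],
    [0, 0, 0],
    [0, 0, 0],
    [0, 0, 0],
    [0, 0, 0],
    [0, 0, 0],
    [0, 0, 0],
    [0, 0, 0],
    [0, 0, 0],
  ],
  delta_pos=[
    [0, -0.4, 0],
    [0, -0.4, 0],
    [0, 0, 0.2],
    [0, 0, 0.18],
    [0, 0, 0],
    [0, 0, 0],
    [0, 0, 0],
    [0, 0, 0],
    [0, 0, 0],
  ],
  gripper=[4, 4, 4, 4, 4, 4.8, 5.2, 5.6, 5.6],
)

```text
time_s: 11.45
tool_pos: [0.622, 0.2319, 0.0277]
tool_rot: [-180.0, 0.0, 80.8]
force: [-1.2, -0.3, 0.5]
grip_width: 0.055
grasp_force: 0.0
```

```bash
python3 - <<'E'
from h import *
go(.601,-.0702,.031,80.9)
E
```

```text
at [0.622  0.2319 0.0277] [-1.800e+02  1.000e-02  8.077e+01] w 0.055 F [-1.2 -0.3  0.5] g 0.0 t 11.4
cm [-30.16   2.78  -0.33] rotvec [-0.     0.    -0.002]
```

>>> drive_tool(
  angular=[
    [0, 0, 0],
    [0, 0, 0],
    [0, 0, 0],
    [0, 0, 0],
    [0, 0, 0],
    [0, 0, 0],
    [0, 0, 0],
    [0, 0, 0],
    [0, 0, 0],
    [0, 0, 0],
    [0, 0, 0],
    [0, 0, 0],
    [0, 0, 0],
    [0, 0, 0],
    [0, 0, 0],
    [0, 0, 0],
    [0, 0, 0],
    [0, 0, 0],
  ],
  delta_pos=[
    [0, 0, -1],
    [0, 0, -2],
    [0, 0, -3],
    [0, 0, -3],
    [0, 0, -3],
    [-3, 0.28, 0],
    [-3, 0.28, 0],
    [-3, 0.28, 0],
    [-3, 0.28, 0],
    [-3, 0.28, 0],
    [-3, 0.28, 0],
    [-3, 0.28, 0],
    [-3, 0.28, 0],
    [-3, 0.28, 0],
    [-3, 0.26, 0],
    [0, 0, 2],
    [0, 0, 2],
    [0, 0, 0],
  ],
  gripper=[5.6, 5.6, 5.6, 5.6, 6, 6, 6, 6, 6, 6, 6, 6, 6, 6, 6, 6, 6, 6],
)

```text
time_s: 13.25
tool_pos: [0.5995, -0.0685, 0.106]
tool_rot: [-179.8, 0.0, 80.7]
force: [-0.1, 0.4, -0.7]
grip_width: 0.0599
grasp_force: 0.0
```

```bash
python3 - <<'E'
from h import *
go(.601,-.0702,.031,80.9)
p=eyes.read_camera("top"); 
for t,z in (("brown_jar_centre",.055),("flux_pot_centre",.06)): print(t,[(d["centre"],ray(p,d["centre"],z).round(3).tolist()) for d in models.search_frame(p,t)])
p=eyes.read_camera("wrist"); cv2.imwrite("pics/w4.png",p["pixels"][...,::-1])
E
```

```text
at [ 0.5995 -0.0685  0.106 ] [-1.7976e+02  2.0000e-02  8.0740e+01] w 0.0599 F [-0.1  0.4 -0.7] g 0.0 t 13.2
cm [-0.14  0.21  7.5 ] rotvec [-0.004  0.    -0.003]
brown_jar_centre [([196.0, 172.8], [0.608, 0.227, 0.055]), ([247.3, 225.6], [0.497, 0.115, 0.055])]
flux_pot_centre []
```

View pics/w4.png

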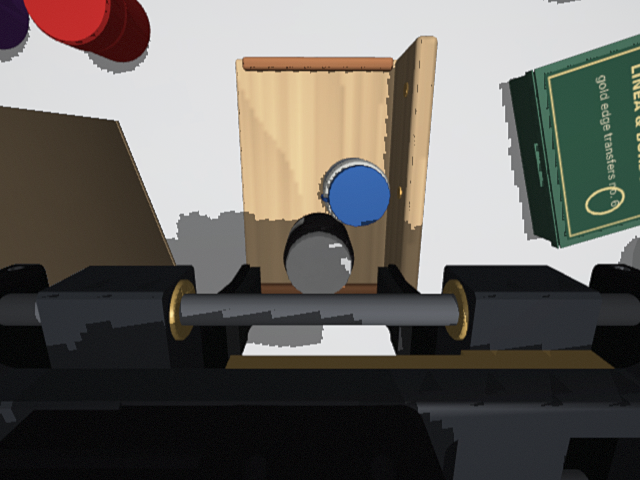

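Grey cap is centred at column 319 between the fingers, and the flux pot is clear of them. I'll descend.

>>> drive_tool(
  angular=[
    [0, 0, 0],
    [0, 0, 0],
    [0, 0, 0],
    [0, 0, 0],
    [0, 0, 0],
    [0, 0, 0],
    [0, 0, 0],
    [0, 0, 0],
  ],
  delta_pos=[
    [0, 0.05, 1.2],
    [0, 0, 1.2],
    [0, 0, 1.2],
    [0, 0, 1.2],
    [0, 0, 1.2],
    [0, 0, 1],
    [0, 0, 0.5],
    [0, 0, 0],
  ],
  gripper=[6, 6, 6, 6, 6, 6, 6, 6],
)

```text
time_s: 14.25
tool_pos: [0.6012, -0.0686, 0.0318]
tool_rot: [-179.9, 0.0, 80.8]
force: [0.4, 0.2, -0.1]
grip_width: 0.0601
grasp_force: 0.0
```

>>> drive_tool(
  angular=[
    [0, 0, 0],
    [0, 0, 0],
    [0, 0, 0],
    [0, 0, 0],
    [0, 0, 0],
    [0, 0, 0],
  ],
  delta_pos=[
    [0, 0, 0],
    [0, 0, 0],
    [0, 0, 0],
    [0, 0, 0],
    [0, 0, 0],
    [0, 0, 0],
  ],
  gripper=[5, 4.5, 4, 4, 4, 4],
  squeeze=20,
)

```text
time_s: 14.85
tool_pos: [0.6023, -0.0686, 0.0334]
tool_rot: [179.9, -0.0, 80.8]
force: [-0.8, 0.4, 4.3]
grip_width: 0.0456
grasp_force: 20.0
```

>>> drive_tool(
  angular=[
    [0, 0, 0],
    [0, 0, 0],
    [0, 0, 0],
    [0, 0, 0],
    [0, 0, 0],
    [0, 0, 0],
    [0, 0, 0],
    [0, 0, 0],
    [0, 0, 0],
    [0, 0, 0],
  ],
  delta_pos=[
    [0, 0, -0.5],
    [0, 0, -1],
    [0, 0, -1.5],
    [0, 0, -1.5],
    [0, 0, -1.5],
    [0, 0, -1.5],
    [0, 0, -1.5],
    [0, 0, -1.5],
    [0, 0, -1.5],
    [0, 0, 0],
  ],
  gripper=[4, 4, 4, 4, 4, 4, 4, 4, 4, 4],
)

```text
time_s: 15.85
tool_pos: [0.6033, -0.0689, 0.1555]
tool_rot: [179.8, -0.1, 80.8]
force: [-0.3, -0.2, -1.3]
grip_width: 0.0452
grasp_force: 20.0
```

```bash
python3 - <<'E'
from h import *
go(.617,.157,.028,80.9)
E
```

```text
at [ 0.6033 -0.0689  0.1555] [ 1.7975e+02 -5.0000e-02  8.0780e+01] w 0.0452 F [-0.3 -0.2 -1.3] g 20.0 t 15.8
cm [22.5  -2.33 12.77] rotvec [ 0.004 -0.001 -0.002]
```

>>> drive_tool(
  angular=[
    [0, 0, 0],
    [0, 0, 0],
    [0, 0, 0],
    [0, 0, 0],
    [0, 0, 0],
    [0, 0, 0],
    [0, 0, 0],
    [0, 0, 0],
    [0, 0, 0],
    [0, 0, 0],
    [0, 0, 0],
    [0, 0, 0],
    [0, 0, 0],
    [0, 0, 0],
    [0, 0, 0],
    [0, 0, 0],
    [0, 0, 0],
    [0, 0, 0],
    [0, 0, 0],
    [0, 0, 0],
  ],
  delta_pos=[
    [2.5, -0.26, 0],
    [2.5, -0.26, 0],
    [2.5, -0.26, 0],
    [2.5, -0.26, 0],
    [2.5, -0.26, 0],
    [2.5, -0.26, 0],
    [2.5, -0.26, 0],
    [2.5, -0.26, 0],
    [2.5, -0.26, 0],
    [0, 0, 0],
    [0, 0, 1.5],
    [0, 0, 1.5],
    [0, 0, 1.5],
    [0, 0, 1.5],
    [0, 0, 1.5],
    [0, 0, 1.5],
    [0, 0, 1.5],
    [0, 0, 1],
    [0, 0, 0.5],
    [0, 0, 0],
  ],
  gripper=[4, 4, 4, 4, 4, 4, 4, 4, 4, 4, 4, 4, 4, 4, 4, 4, 4, 4, 4, 4],
)

```text
time_s: 17.85
tool_pos: [0.6144, 0.1572, 0.032]
tool_rot: [-179.9, 0.0, 80.8]
force: [-0.0, -0.3, -1.2]
grip_width: 0.0454
grasp_force: 20.0
```

```bash
python3 - <<'E'
from h import *
go(.617,.157,.03,80.9)
E
```

```text
at [0.6144 0.1572 0.032 ] [-1.7995e+02  3.0000e-02  8.0780e+01] w 0.0454 F [-0.  -0.3 -1.2] g 20.0 t 17.9
cm [0.03 0.26 0.2 ] rotvec [-0.001  0.001 -0.002]
```

>>> drive_tool(
  angular=[
    [0, 0, 0],
    [0, 0, 0],
    [0, 0, 0],
    [0, 0, 0],
    [0, 0, 0],
    [0, 0, 0],
    [0, 0, 0],
    [0, 0, 0],
  ],
  delta_pos=[
    [0, 0.2, 0.1],
    [0, 0, 0.1],
    [0, 0, 0],
    [0, 0, 0],
    [0, 0, 0],
    [0, 0, 0],
    [0, 0, 0],
    [0, 0, 0],
  ],
  gripper=[4, 4, 4, 4.8, 5.2, 5.6, 5.6, 5.6],
)

```text
time_s: 18.65
tool_pos: [0.6168, 0.157, 0.0309]
tool_rot: [180.0, -0.0, 80.8]
force: [0.7, 0.0, 0.4]
grip_width: 0.0554
grasp_force: 0.0
```

>>> drive_tool(
  angular=[
    [0, 0, 0],
    [0, 0, 0],
    [0, 0, 0],
    [0, 0, 0],
    [0, 0, 0],
    [0, 0, 0],
    [0, 0, 0],
    [0, 0, 0],
  ],
  delta_pos=[
    [0, 0, -1],
    [0, 0, -2],
    [0, 0, -3],
    [0, 0, -4],
    [0, 0, -4],
    [0, 0, -4],
    [0, 0, 0],
    [0, 0, 0],
  ],
  gripper=[5.6, 5.6, 5.6, 6, 6.2, 6.2, 6.2, 6.2],
)

```text
time_s: 19.45
tool_pos: [0.6174, 0.1569, 0.2126]
tool_rot: [179.9, -0.1, 80.8]
force: [-0.3, 0.5, -1.4]
grip_width: 0.0619
grasp_force: 0.0
```

```bash
python3 - <<'E'
from h import *
go(.6309,-.0326,.15,170.9)
p=eyes.read_camera("top"); cv2.imwrite("pics/t2.png",cv2.resize(p["pixels"][130:280,160:380],None,fx=3.6,fy=3.6,interpolation=cv2.INTER_CUBIC)[...,::-1])
E
```

```text
at [0.6174 0.1569 0.2126] [ 1.7986e+02 -1.1000e-01  8.0760e+01] w 0.0619 F [-0.3  0.5 -1.4] g 0.0 t 19.4
cm [-18.5    4.36   6.24] rotvec [ 0.003  0.    -1.573]
```

View pics/t2.png

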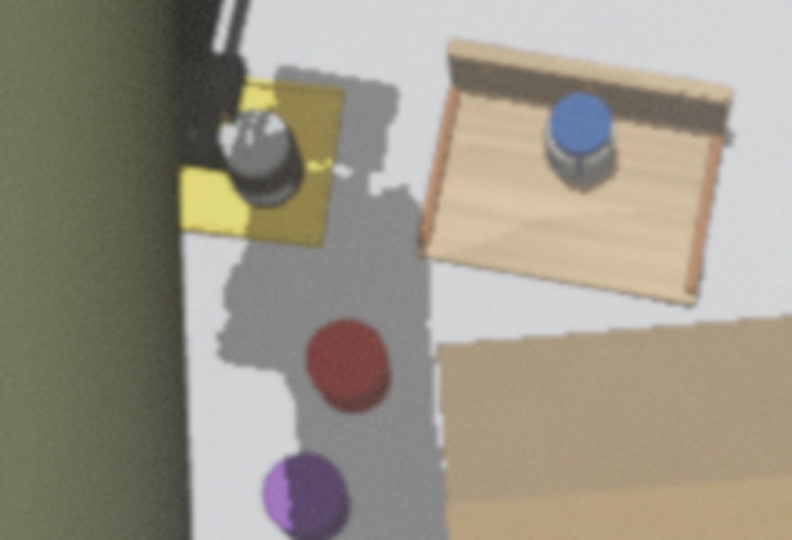

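Black pot stands in the tray (crop 258,150) and the flux pot hasn't moved (580,123). I'll go to the flux pot and turn 90°.

>>> drive_tool(
  angular=[
    [0, 0, 0],
    [0, 0, 0],
    [0, 0, 0],
    [0, 0, 0],
    [0, 0, 0],
    [0, 0, 0],
    [0, 0, -0.131],
    [0, 0, -0.131],
    [0, 0, -0.131],
    [0, 0, -0.131],
    [0, 0, -0.131],
    [0, 0, -0.131],
    [0, 0, -0.131],
    [0, 0, -0.131],
    [0, 0, -0.131],
    [0, 0, -0.131],
    [0, 0, -0.131],
    [0, 0, -0.131],
    [0, 0, 0],
    [0, 0, 0],
  ],
  delta_pos=[
    [-3.1, 0.72, 0],
    [-3.1, 0.72, 0],
    [-3.1, 0.72, 0],
    [-3.1, 0.72, 0],
    [-3.1, 0.72, 0],
    [-3.0, 0.72, 0],
    [0, 0, 0],
    [0, 0, 0],
    [0, 0, 0],
    [0, 0, 0],
    [0, 0, 0],
    [0, 0, 0],
    [0, 0, 0],
    [0, 0, 0],
    [0, 0, 0],
    [0, 0, 0],
    [0, 0, 0],
    [0, 0, 0],
    [0, 0, 0],
    [0, 0, 0],
  ],
  gripper=[6.2, 6.2, 6.2, 6.2, 6.2, 6.2, 6.2, 6.2, 6.2, 6.2, 6.2, 6.2, 6.2, 6.2, 6.2, 6.2, 6.2, 6.2, 6.2, 6.2],
)

```text
time_s: 21.5
tool_pos: [0.629, -0.0326, 0.2095]
tool_rot: [-180.0, -0.1, 170.7]
force: [-0.3, -0.2, 0.3]
grip_width: 0.0619
grasp_force: 0.0
```

```bash
python3 - <<'E'
from h import *
go(.6305,-.0320,.031,170.9)
print(np.round(telemetry.get_obs()["qpos"],1))
p=eyes.read_camera("wrist"); cv2.imwrite("pics/w5.png",p["pixels"][...,::-1]); print(proj(p,[.6309,-.0326,.06]))
E
```

```text
at [ 0.629  -0.0326  0.2095] [-1.7998e+02 -1.3000e-01  1.7066e+02] w 0.0619 F [-0.3 -0.2  0.3] g 0.0 t 21.5
cm [-0.17  0.09 17.85] rotvec [-0.    -0.002 -0.004]
[-21.   17.7  26.7  89.2  -8.1  75.2  87.4]
[317.70172666 227.1810018 ]
```

View pics/w5.png

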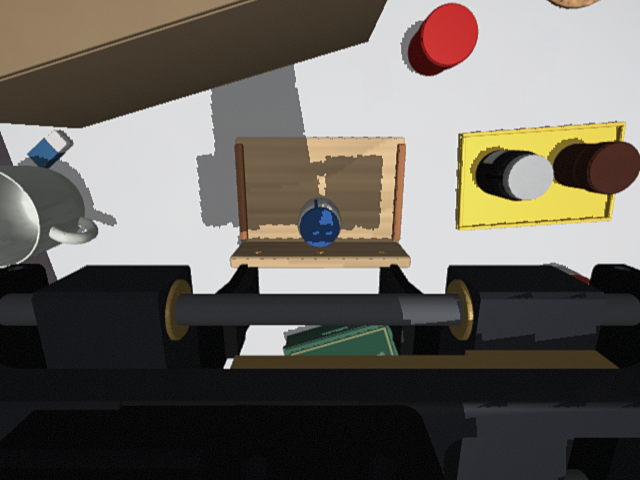

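Both parked items stand in the tray at (525,175) and (610,165). The blue cap is centred at (320,227).

>>> drive_tool(
  angular=[
    [0, 0, 0],
    [0, 0, 0],
    [0, 0, 0],
    [0, 0, 0],
    [0, 0, 0],
    [0, 0, 0],
    [0, 0, 0],
    [0, 0, 0],
    [0, 0, 0],
    [0, 0, 0],
    [0, 0, 0],
    [0, 0, 0],
    [0, 0, 0],
    [0, 0, 0],
    [0, 0, 0],
  ],
  delta_pos=[
    [-0.1, 0, 2],
    [0, 0, 2],
    [0, 0, 2],
    [0, 0, 2],
    [0, 0, 2],
    [0, 0, 1.5],
    [0, 0, 1],
    [0, 0, 1],
    [0, 0, 1],
    [0, 0, 1],
    [0, 0, 1],
    [0, 0, 0.8],
    [0, 0, 0.5],
    [0, 0, 0],
    [0, 0, 0],
  ],
  gripper=[6.2, 6.2, 6.2, 6.2, 6.2, 6.2, 6.2, 6.2, 6.2, 6.2, 6.2, 6.2, 6.2, 6.2, 6.2],
)

```text
time_s: 23.05
tool_pos: [0.6309, -0.0328, 0.0329]
tool_rot: [180.0, 0.0, 170.8]
force: [0.2, 0.8, 0.1]
grip_width: 0.0619
grasp_force: 0.0
```

>>> drive_tool(
  angular=[
    [0, 0, 0],
    [0, 0, 0],
    [0, 0, 0],
    [0, 0, 0],
    [0, 0, 0],
    [0, 0, 0],
    [0, 0, 0],
  ],
  delta_pos=[
    [0, 0, 0],
    [0, 0, 0],
    [0, 0, 0],
    [0, 0, 0],
    [0, 0, 0],
    [0, 0, 0],
    [0, 0, 0],
  ],
  gripper=[5, 4.5, 4, 3.6, 3.6, 3.6, 3.6],
  squeeze=20,
)

```text
time_s: 23.75
tool_pos: [0.6309, -0.0327, 0.033]
tool_rot: [180.0, 0.0, 170.8]
force: [-0.2, -0.2, 1.8]
grip_width: 0.0415
grasp_force: 20.0
```

>>> drive_tool(
  angular=[
    [0, 0, 0],
    [0, 0, 0],
    [0, 0, 0],
    [0, 0, 0],
    [0, 0, 0],
    [0, 0, 0],
    [0, 0, 0],
    [0, 0, 0],
    [0, 0, 0],
    [0, 0, 0],
  ],
  delta_pos=[
    [0, 0, -0.5],
    [0, 0, -1],
    [0, 0, -1.5],
    [0, 0, -1.5],
    [0, 0, -1.5],
    [0, 0, -1.5],
    [0, 0, -1.5],
    [0, 0, -1.5],
    [0, 0, -1.5],
    [0, 0, 0],
  ],
  gripper=[3.6, 3.6, 3.6, 3.6, 3.6, 3.6, 3.6, 3.6, 3.6, 3.6],
)

```text
time_s: 24.75
tool_pos: [0.6323, -0.0329, 0.1558]
tool_rot: [179.9, 0.3, 170.8]
force: [1.6, -0.5, -0.9]
grip_width: 0.0416
grasp_force: 20.0
```

```bash
python3 - <<'E'
from h import *
go(.4332,.2361,.029,170.9)
print(np.round(telemetry.get_obs()["qpos"],1))
p=eyes.read_camera("top")
for d in models.search_frame(p,"coaster")+models.cut_out(p,"coaster"): print(np.round(d["centre"],1),ray(p,d["centre"],.005).round(4),[np.round(ray(p,cv2.minEnclosingCircle(cv2.findNonZero(d["pixels"].astype(np.uint8)))[0],.005),4)] if "pixels" in d else "")
E
```

```text
at [ 0.6323 -0.0329  0.1558] [179.94   0.26 170.84] w 0.0416 F [ 1.6 -0.5 -0.9] g 20.0 t 24.8
cm [24.   23.38 12.59] rotvec [ 0.001  0.005 -0.001]
[-20.5  20.   26.3  92.7  -9.4  69.2  88.5]
[151.9 333.9] [0.2774 0.3057 0.005 ] 
[191.5 261.6] [0.429  0.2348 0.005 ] 
[190.8 260. ] [0.4324 0.2365 0.005 ] [array([0.4314, 0.2353, 0.005 ])]
[214.7 171.6] [0.629  0.1977 0.005 ] [array([0.6269, 0.1958, 0.005 ])]
```

>>> drive_tool(
  angular=[
    [0, 0, 0],
    [0, 0, 0],
    [0, 0, 0],
    [0, 0, 0],
    [0, 0, 0],
    [0, 0, 0],
    [0, 0, 0],
    [0, 0, 0],
    [0, 0, 0],
    [0, 0, 0],
    [0, 0, 0],
    [0, 0, 0],
    [0, 0, 0],
    [0, 0, 0],
  ],
  delta_pos=[
    [2, 1.95, 0],
    [2, 1.95, 0],
    [2, 1.95, 0],
    [2, 1.95, 0],
    [2, 1.95, 0],
    [2, 1.95, 0],
    [2, 1.95, 0],
    [2, 1.95, 0],
    [2, 1.95, 0],
    [2, 1.95, 0],
    [2, 1.95, 0],
    [2, 1.95, 0],
    [0, 0, 0],
    [0, 0, 0],
  ],
  gripper=[3.6, 3.6, 3.6, 3.6, 3.6, 3.6, 3.6, 3.6, 3.6, 3.6, 3.6, 3.6, 3.6, 3.6],
)

```text
time_s: 26.3
tool_pos: [0.4303, 0.2364, 0.152]
tool_rot: [-179.9, -0.0, 170.9]
force: [0.5, -0.8, -1.4]
grip_width: 0.0414
grasp_force: 20.0
```

```bash
python3 - <<'E'
from h import *
go(.4325,.2361,.031,170.9)
print(np.round(telemetry.get_obs()["qpos"],1))
E
```

```text
at [0.4303 0.2364 0.152 ] [-1.7992e+02 -5.0000e-02  1.7094e+02] w 0.0414 F [ 0.5 -0.8 -1.4] g 20.0 t 26.3
cm [-0.23  0.02 12.1 ] rotvec [-0.001 -0.001  0.001]
[-44.9   2.4  13.4 111.8  -0.6  65.9  49.6]
```

>>> drive_tool(
  angular=[
    [0, 0, 0],
    [0, 0, 0],
    [0, 0, 0],
    [0, 0, 0],
    [0, 0, 0],
    [0, 0, 0],
    [0, 0, 0],
    [0, 0, 0],
    [0, 0, 0],
    [0, 0, 0],
    [0, 0, 0],
  ],
  delta_pos=[
    [-0.15, 0, 1.5],
    [0, 0, 1.5],
    [0, 0, 1.5],
    [0, 0, 1.5],
    [0, 0, 1.5],
    [0, 0, 1.5],
    [0, 0, 1],
    [0, 0, 1],
    [0, 0, 0.7],
    [0, 0, 0],
    [0, 0, 0],
  ],
  gripper=[3.6, 3.6, 3.6, 3.6, 3.6, 3.6, 3.6, 3.6, 3.6, 3.6, 3.6],
)

```text
time_s: 27.4
tool_pos: [0.4328, 0.2363, 0.036]
tool_rot: [180.0, 0.0, 170.8]
force: [0.6, 0.7, -1.1]
grip_width: 0.0414
grasp_force: 20.0
```

```bash
python3 - <<'E'
from h import *
go(.4325,.2361,.03,170.9)
E
```

```text
at [0.4328 0.2363 0.036 ] [1.7998e+02 2.0000e-02 1.7084e+02] w 0.0414 F [ 0.6  0.7 -1.1] g 20.0 t 27.4
cm [ 0.02 -0.02  0.6 ] rotvec [ 0.     0.    -0.001]
```

>>> drive_tool(
  angular=[
    [0, 0, 0],
    [0, 0, 0],
    [0, 0, 0],
    [0, 0, 0],
    [0, 0, 0],
    [0, 0, 0],
    [0, 0, 0],
    [0, 0, 0],
    [0, 0, 0],
  ],
  delta_pos=[
    [0, 0, 0.3],
    [0, 0, 0.2],
    [0, 0, 0.1],
    [0, 0, 0],
    [0, 0, 0],
    [0, 0, 0],
    [0, 0, 0],
    [0, 0, 0],
    [0, 0, 0],
  ],
  gripper=[3.6, 3.6, 3.6, 3.6, 4.3, 4.8, 5.3, 5.8, 5.8],
)

```text
time_s: 28.3
tool_pos: [0.4325, 0.2362, 0.0298]
tool_rot: [180.0, 0.0, 170.8]
force: [0.4, -0.0, 0.0]
grip_width: 0.0568
grasp_force: 0.0
```

>>> drive_tool(
  angular=[
    [0, 0, 0],
    [0, 0, 0],
    [0, 0, 0],
    [0, 0, 0],
    [0, 0, 0],
    [0, 0, 0],
    [0, 0, 0],
    [0, 0, 0],
  ],
  delta_pos=[
    [0, 0, -1],
    [0, 0, -2],
    [0, 0, -3],
    [0, 0, -4],
    [0, 0, -4],
    [0, 0, -4],
    [0, 0, 0],
    [0, 0, 0],
  ],
  gripper=[5.8, 5.8, 5.8, 5.8, 5.8, 5.8, 5.8, 5.8],
)

```text
time_s: 29.1
tool_pos: [0.433, 0.2365, 0.2114]
tool_rot: [179.9, 0.1, 170.8]
force: [0.3, -0.4, -0.2]
grip_width: 0.058
grasp_force: 0.0
```

```bash
python3 - <<'E'
from h import *
go(.617,.157,.031,80.9)
p=eyes.read_camera("wrist"); cv2.imwrite("pics/w6.png",p["pixels"][...,::-1]); print(proj(p,[.4325,.236,.057]),proj(p,[.4325,.236,.005]))
E
```

```text
at [0.433  0.2365 0.2114] [1.7986e+02 1.2000e-01 1.7084e+02] w 0.058 F [ 0.3 -0.4 -0.2] g 0.0 t 29.1
cm [-19.39  -4.96  18.07] rotvec [ 0.004 -0.     1.57 ]
[316.29320992 222.79209663] [316.42918102 211.84074974]
```

View pics/w6.png

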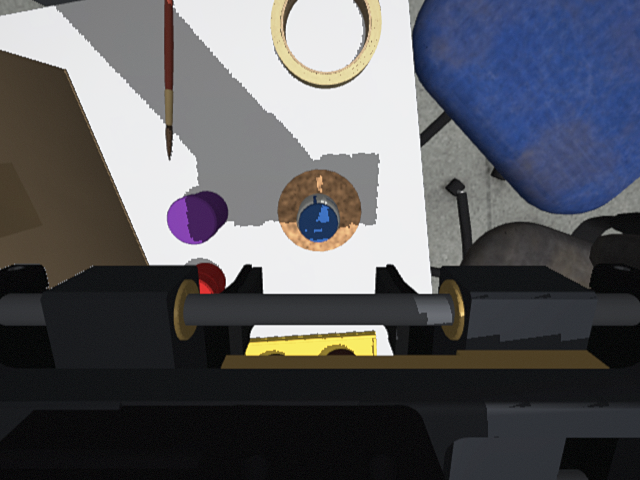

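Flux pot is centred on the coaster: cap (319,222), coaster centre (319,210), as expected. Next I'll fetch the black pot back.

>>> drive_tool(
  angular=[
    [0, 0, 0],
    [0, 0, 0],
    [0, 0, 0],
    [0, 0, 0],
    [0, 0, 0],
    [0, 0, 0],
    [0, 0, 0.131],
    [0, 0, 0.131],
    [0, 0, 0.131],
    [0, 0, 0.131],
    [0, 0, 0.131],
    [0, 0, 0.131],
    [0, 0, 0.131],
    [0, 0, 0.131],
    [0, 0, 0.131],
    [0, 0, 0.131],
    [0, 0, 0.131],
    [0, 0, 0.131],
    [0, 0, 0],
    [0, 0, 0],
  ],
  delta_pos=[
    [-3.23, -0.83, 0],
    [-3.23, -0.83, 0],
    [-3.23, -0.83, 0],
    [-3.23, -0.83, 0],
    [-3.23, -0.83, 0],
    [-3.23, -0.83, 0],
    [0, 0, 0],
    [0, 0, 0],
    [0, 0, 0],
    [0, 0, 0],
    [0, 0, 0],
    [0, 0, 0],
    [0, 0, 0],
    [0, 0, 0],
    [0, 0, 0],
    [0, 0, 0],
    [0, 0, 0],
    [0, 0, 0],
    [0, 0, 0],
    [0, 0, 0],
  ],
  gripper=[5.8, 5.8, 5.8, 5.8, 5.8, 5.8, 5.8, 5.8, 5.8, 5.8, 5.8, 5.8, 5.8, 5.8, 5.8, 5.8, 5.8, 5.8, 5.8, 5.8],
)

```text
time_s: 31.15
tool_pos: [0.6152, 0.1561, 0.2084]
tool_rot: [-179.9, 0.1, 81.0]
force: [-0.0, -0.6, 0.4]
grip_width: 0.0581
grasp_force: 0.0
```

```bash
python3 - <<'E'
from h import *
go(.617,.157,.031,80.8)
print(np.round(telemetry.get_obs()["qpos"],1))
E
```

```text
at [0.6152 0.1561 0.2084] [-1.7989e+02  8.0000e-02  8.0950e+01] w 0.0581 F [-0.  -0.6  0.4] g 0.0 t 31.1
cm [ 0.15  0.2  17.74] rotvec [-0.002  0.001  0.003]
[-43.9  19.4  34.4  88.8 -11.1  75.5 -17.2]
```

>>> drive_tool(
  angular=[
    [0, 0, 0],
    [0, 0, 0],
    [0, 0, 0],
    [0, 0, 0],
    [0, 0, 0],
    [0, 0, 0],
    [0, 0, 0],
    [0, 0, 0],
    [0, 0, 0],
    [0, 0, 0],
    [0, 0, 0],
    [0, 0, 0],
    [0, 0, 0],
    [0, 0, 0],
    [0, 0, 0],
  ],
  delta_pos=[
    [0.1, 0.1, 2],
    [0, 0, 2],
    [0, 0, 2],
    [0, 0, 2],
    [0, 0, 2],
    [0, 0, 1.5],
    [0, 0, 1],
    [0, 0, 1],
    [0, 0, 1],
    [0, 0, 1],
    [0, 0, 1],
    [0, 0, 0.8],
    [0, 0, 0.5],
    [0, 0, 0],
    [0, 0, 0],
  ],
  gripper=[5.8, 5.8, 5.8, 5.8, 5.8, 5.8, 5.8, 5.8, 5.8, 5.8, 5.8, 5.8, 5.8, 5.8, 5.8],
)

```text
time_s: 32.65
tool_pos: [0.6173, 0.157, 0.032]
tool_rot: [180.0, -0.0, 80.8]
force: [0.1, -0.7, -1.0]
grip_width: 0.0581
grasp_force: 0.0
```

>>> drive_tool(
  angular=[
    [0, 0, 0],
    [0, 0, 0],
    [0, 0, 0],
    [0, 0, 0],
    [0, 0, 0],
    [0, 0, 0],
  ],
  delta_pos=[
    [0, 0, 0],
    [0, 0, 0],
    [0, 0, 0],
    [0, 0, 0],
    [0, 0, 0],
    [0, 0, 0],
  ],
  gripper=[5, 4.5, 4, 4, 4, 4],
  squeeze=20,
)

```text
time_s: 33.25
tool_pos: [0.6173, 0.1571, 0.0322]
tool_rot: [180.0, -0.0, 80.8]
force: [-0.8, -1.1, 3.1]
grip_width: 0.0455
grasp_force: 20.0
```

>>> drive_tool(
  angular=[
    [0, 0, 0],
    [0, 0, 0],
    [0, 0, 0],
    [0, 0, 0],
    [0, 0, 0],
    [0, 0, 0],
    [0, 0, 0],
    [0, 0, 0],
    [0, 0, 0],
    [0, 0, 0],
  ],
  delta_pos=[
    [0, 0, -0.5],
    [0, 0, -1],
    [0, 0, -1.5],
    [0, 0, -1.5],
    [0, 0, -1.5],
    [0, 0, -1.5],
    [0, 0, -1.5],
    [0, 0, -1.5],
    [0, 0, -1.5],
    [0, 0, 0],
  ],
  gripper=[4, 4, 4, 4, 4, 4, 4, 4, 4, 4],
)

```text
time_s: 34.25
tool_pos: [0.6186, 0.1573, 0.1547]
tool_rot: [179.8, -0.1, 80.8]
force: [0.7, -0.1, -0.0]
grip_width: 0.0461
grasp_force: 20.0
```

```bash
python3 - <<'E'
from h import *
go(.602,-.0687,.0345,80.8)
E
```

```text
at [0.6186 0.1573 0.1547] [ 1.7977e+02 -1.4000e-01  8.0780e+01] w 0.0461 F [ 0.7 -0.1 -0. ] g 20.0 t 34.2
cm [-22.6    1.93  11.98] rotvec [ 0.004 -0.002 -0.   ]
```

>>> drive_tool(
  angular=[
    [0, 0, 0],
    [0, 0, 0],
    [0, 0, 0],
    [0, 0, 0],
    [0, 0, 0],
    [0, 0, 0],
    [0, 0, 0],
    [0, 0, 0],
    [0, 0, 0],
    [0, 0, 0],
    [0, 0, 0],
    [0, 0, 0],
    [0, 0, 0],
    [0, 0, 0],
    [0, 0, 0],
    [0, 0, 0],
    [0, 0, 0],
    [0, 0, 0],
    [0, 0, 0],
    [0, 0, 0],
  ],
  delta_pos=[
    [-2.5, 0.21, 0],
    [-2.5, 0.21, 0],
    [-2.5, 0.21, 0],
    [-2.5, 0.21, 0],
    [-2.5, 0.21, 0],
    [-2.5, 0.21, 0],
    [-2.5, 0.21, 0],
    [-2.5, 0.21, 0],
    [-2.6, 0.21, 0],
    [0, 0, 0],
    [0, 0, 1.5],
    [0, 0, 1.5],
    [0, 0, 1.5],
    [0, 0, 1.5],
    [0, 0, 1.5],
    [0, 0, 1.5],
    [0, 0, 1.2],
    [0, 0, 0.8],
    [0, 0, 0],
    [0, 0, 0],
  ],
  gripper=[4, 4, 4, 4, 4, 4, 4, 4, 4, 4, 4, 4, 4, 4, 4, 4, 4, 4, 4, 4],
)

```text
time_s: 36.25
tool_pos: [0.5998, -0.0692, 0.042]
tool_rot: [180.0, -0.0, 80.8]
force: [0.6, -0.1, -1.5]
grip_width: 0.0456
grasp_force: 20.0
```

```bash
python3 - <<'E'
from h import *
go(.602,-.0687,.0365,80.8)
E
```

```text
at [ 0.5998 -0.0692  0.042 ] [179.97  -0.    80.77] w 0.0456 F [ 0.6 -0.1 -1.5] g 20.0 t 36.2
cm [0.09 0.21 0.55] rotvec [ 0.001 -0.    -0.001]
```

>>> drive_tool(
  angular=[
    [0, 0, 0],
    [0, 0, 0],
    [0, 0, 0],
    [0, 0, 0],
    [0, 0, 0],
    [0, 0, 0],
    [0, 0, 0],
    [0, 0, 0],
    [0, 0, 0],
  ],
  delta_pos=[
    [0, 0.2, 0.3],
    [0, 0, 0.2],
    [0, 0, 0.1],
    [0, 0, 0],
    [0, 0, 0],
    [0, 0, 0],
    [0, 0, 0],
    [0, 0, 0],
    [0, 0, 0],
  ],
  gripper=[4, 4, 4, 4, 4.8, 5.2, 5.6, 5.9, 5.9],
)

```text
time_s: 37.15
tool_pos: [0.6014, -0.0694, 0.0357]
tool_rot: [180.0, -0.0, 80.8]
force: [-0.0, -0.3, -1.0]
grip_width: 0.0581
grasp_force: 0.0
```

>>> drive_tool(
  angular=[
    [0, 0, 0],
    [0, 0, 0],
    [0, 0, 0],
    [0, 0, 0],
    [0, 0, 0],
    [0, 0, 0],
    [0, 0, 0],
  ],
  delta_pos=[
    [0, 0, -1],
    [0, 0, -2],
    [0, 0, -3],
    [0, 0, -4],
    [0, 0, -2],
    [0, 0, 0],
    [0, 0, 0],
  ],
  gripper=[5.9, 5.9, 5.9, 5.9, 5.9, 5.9, 5.9],
)

```text
time_s: 37.85
tool_pos: [0.6015, -0.0694, 0.1564]
tool_rot: [179.9, -0.0, 80.8]
force: [-1.0, 0.2, -0.5]
grip_width: 0.0586
grasp_force: 0.0
```

```bash
python3 - <<'E'
from h import *
go(.622,.2319,.029,80.8)
E
```

```text
at [ 0.6015 -0.0694  0.1564] [ 1.7994e+02 -4.0000e-02  8.0770e+01] w 0.0586 F [-1.   0.2 -0.5] g 0.0 t 37.9
cm [30.06 -2.82 12.75] rotvec [ 0.001 -0.001 -0.   ]
```

Black pot is back. Next the brown jar, with a stop above it first.

>>> drive_tool(
  angular=[
    [0, 0, 0],
    [0, 0, 0],
    [0, 0, 0],
    [0, 0, 0],
    [0, 0, 0],
    [0, 0, 0],
    [0, 0, 0],
    [0, 0, 0],
    [0, 0, 0],
    [0, 0, 0],
    [0, 0, 0],
    [0, 0, 0],
    [0, 0, 0],
    [0, 0, 0],
  ],
  delta_pos=[
    [3, -0.28, 0],
    [3, -0.28, 0],
    [3, -0.28, 0],
    [3, -0.28, 0],
    [3, -0.28, 0],
    [3, -0.28, 0],
    [3, -0.28, 0],
    [3, -0.28, 0],
    [3, -0.28, 0],
    [3.1, -0.28, 0],
    [0, 0, 2],
    [0, 0, 2],
    [0, 0, 2],
    [0, 0, 0],
  ],
  gripper=[5.8, 5.8, 5.8, 5.8, 5.8, 5.8, 5.8, 5.8, 5.8, 5.8, 5.8, 5.8, 5.8, 5.8],
)

```text
time_s: 39.25
tool_pos: [0.6187, 0.2312, 0.0909]
tool_rot: [-179.6, 0.3, 80.8]
force: [-0.6, -0.4, -1.4]
grip_width: 0.0585
grasp_force: 0.0
```

```bash
python3 - <<'E'
from h import *
go(.622,.2319,.029,80.8)
E
```

```text
at [0.6187 0.2312 0.0909] [-179.59    0.29   80.78] w 0.0585 F [-0.6 -0.4 -1.4] g 0.0 t 39.2
cm [0.15 0.36 6.19] rotvec [-0.007  0.005 -0.   ]
```

>>> drive_tool(
  angular=[
    [0, 0, 0],
    [0, 0, 0],
    [0, 0, 0],
    [0, 0, 0],
    [0, 0, 0],
    [0, 0, 0],
    [0, 0, 0],
    [0, 0, 0],
    [0, 0, 0],
    [0, 0, 0],
  ],
  delta_pos=[
    [0, 0.15, 0],
    [0, 0, 0],
    [0, 0, 1],
    [0, 0, 1],
    [0, 0, 1],
    [0, 0, 1],
    [0, 0, 1],
    [0, 0, 1],
    [0, 0, 0],
    [0, 0, 0],
  ],
  gripper=[5.8, 5.8, 5.8, 5.8, 5.8, 5.8, 5.8, 5.8, 5.8, 5.8],
)

```text
time_s: 40.25
tool_pos: [0.6235, 0.2319, 0.0355]
tool_rot: [-180.0, 0.0, 80.8]
force: [0.6, 0.1, 0.1]
grip_width: 0.0579
grasp_force: 0.0
```

>>> drive_tool(
  angular=[
    [0, 0, 0],
    [0, 0, 0],
    [0, 0, 0],
    [0, 0, 0],
    [0, 0, 0],
    [0, 0, 0],
  ],
  delta_pos=[
    [0, 0, 0],
    [0, 0, 0],
    [0, 0, 0],
    [0, 0, 0],
    [0, 0, 0],
    [0, 0, 0],
  ],
  gripper=[5, 4.5, 4, 4, 4, 4],
  squeeze=20,
)

```text
time_s: 40.85
tool_pos: [0.6238, 0.2321, 0.0364]
tool_rot: [180.0, -0.0, 80.8]
force: [-1.1, -0.6, 3.8]
grip_width: 0.0468
grasp_force: 20.0
```

>>> drive_tool(
  angular=[
    [0, 0, 0],
    [0, 0, 0],
    [0, 0, 0],
    [0, 0, 0],
    [0, 0, 0],
    [0, 0, 0],
    [0, 0, 0],
    [0, 0, 0],
    [0, 0, 0],
    [0, 0, 0],
  ],
  delta_pos=[
    [0, 0, -0.5],
    [0, 0, -1],
    [0, 0, -1.5],
    [0, 0, -1.5],
    [0, 0, -1.5],
    [0, 0, -1.5],
    [0, 0, -1.5],
    [0, 0, -1.5],
    [0, 0, -1.5],
    [0, 0, 0],
  ],
  gripper=[4, 4, 4, 4, 4, 4, 4, 4, 4, 4],
)

```text
time_s: 41.85
tool_pos: [0.625, 0.2324, 0.1588]
tool_rot: [179.8, -0.2, 80.8]
force: [0.2, -0.1, -1.3]
grip_width: 0.0465
grasp_force: 20.0
```

```bash
python3 - <<'E'
from h import *
go(.6135,.0146,.0345,80.8)
E
```

```text
at [0.625  0.2324 0.1588] [ 1.7978e+02 -1.5000e-01  8.0780e+01] w 0.0465 F [ 0.2 -0.1 -1.3] g 20.0 t 41.9
cm [-21.71   2.3   12.38] rotvec [ 0.004 -0.003 -0.   ]
```

>>> drive_tool(
  angular=[
    [0, 0, 0],
    [0, 0, 0],
    [0, 0, 0],
    [0, 0, 0],
    [0, 0, 0],
    [0, 0, 0],
    [0, 0, 0],
    [0, 0, 0],
    [0, 0, 0],
    [0, 0, 0],
    [0, 0, 0],
    [0, 0, 0],
    [0, 0, 0],
    [0, 0, 0],
    [0, 0, 0],
    [0, 0, 0],
    [0, 0, 0],
    [0, 0, 0],
    [0, 0, 0],
    [0, 0, 0],
  ],
  delta_pos=[
    [-2.4, 0.26, 0],
    [-2.4, 0.26, 0],
    [-2.4, 0.26, 0],
    [-2.4, 0.26, 0],
    [-2.4, 0.26, 0],
    [-2.4, 0.26, 0],
    [-2.4, 0.26, 0],
    [-2.4, 0.26, 0],
    [-2.5, 0.26, 0],
    [0, 0, 0],
    [0, 0, 1.5],
    [0, 0, 1.5],
    [0, 0, 1.5],
    [0, 0, 1.5],
    [0, 0, 1.5],
    [0, 0, 1.5],
    [0, 0, 1.2],
    [0, 0, 0.8],
    [0, 0, 0],
    [0, 0, 0],
  ],
  gripper=[4, 4, 4, 4, 4, 4, 4, 4, 4, 4, 4, 4, 4, 4, 4, 4, 4, 4, 4, 4],
)

```text
time_s: 43.85
tool_pos: [0.6122, 0.0139, 0.046]
tool_rot: [180.0, -0.0, 80.8]
force: [-0.0, -1.1, 0.4]
grip_width: 0.0466
grasp_force: 20.0
```

```bash
python3 - <<'E'
from h import *
go(.6135,.0146,.0406,80.8)
E
```

```text
at [0.6122 0.0139 0.046 ] [ 1.7997e+02 -1.0000e-02  8.0770e+01] w 0.0466 F [-0.  -1.1  0.4] g 20.0 t 43.9
cm [0.09 0.12 0.54] rotvec [ 0.001 -0.    -0.001]
```

>>> drive_tool(
  angular=[
    [0, 0, 0],
    [0, 0, 0],
    [0, 0, 0],
    [0, 0, 0],
    [0, 0, 0],
    [0, 0, 0],
    [0, 0, 0],
    [0, 0, 0],
    [0, 0, 0],
  ],
  delta_pos=[
    [0.1, 0.1, 0.3],
    [0, 0, 0.2],
    [0, 0, 0.1],
    [0, 0, 0],
    [0, 0, 0],
    [0, 0, 0],
    [0, 0, 0],
    [0, 0, 0],
    [0, 0, 0],
  ],
  gripper=[4, 4, 4, 4, 4.9, 5.3, 5.6, 5.9, 5.9],
)

```text
time_s: 44.75
tool_pos: [0.6129, 0.0148, 0.0397]
tool_rot: [-180.0, 0.0, 80.8]
force: [-0.6, 0.0, -0.3]
grip_width: 0.0583
grasp_force: 0.0
```

>>> drive_tool(
  angular=[
    [0, 0, 0],
    [0, 0, 0],
    [0, 0, 0],
    [0, 0, 0],
    [0, 0, 0],
    [0, 0, 0],
    [0, 0, 0],
    [0, 0, 0],
    [0, 0, 0],
    [0, 0, 0],
    [0, 0, 0],
    [0, 0, 0],
    [0, 0, 0],
    [0, 0, 0],
    [0, 0, 0],
    [0, 0, 0],
    [0, 0, 0],
  ],
  delta_pos=[
    [0, 0, -1],
    [0, 0, -2],
    [0, 0, -3],
    [0, 0, -4],
    [0, 0, -4],
    [0, 0, -4],
    [3, 0, 0],
    [3, 0, 0],
    [3, 0, 0],
    [3, 0, 0],
    [3, 0, 0],
    [3, 0, 0],
    [3, 0, 0],
    [3, 0, 0],
    [0, 0, 0],
    [0, 0, 0],
    [0, 0, 0],
  ],
  gripper=[5.9, 5.9, 5.9, 5.9, 5.9, 5.9, 5.9, 5.9, 5.9, 5.9, 5.9, 5.9, 5.9, 5.9, 5.9, 5.9, 5.9],
)

```text
time_s: 46.45
tool_pos: [0.6518, 0.2499, 0.2203]
tool_rot: [180.0, 0.0, 80.7]
force: [0.3, 0.3, -0.0]
grip_width: 0.059
grasp_force: 0.0
```

```bash
python3 - <<'E'
from h import *
go(.6,.2,.2,80.8)
p=eyes.read_camera("top"); cv2.imwrite("pics/t3.png",cv2.resize(p["pixels"][130:280,160:380],None,fx=3.6,fy=3.6,interpolation=cv2.INTER_CUBIC)[...,::-1])
E
```

```text
at [0.6518 0.2499 0.2203] [1.7996e+02 5.0000e-02 8.0660e+01] w 0.059 F [ 0.3  0.3 -0. ] g 0.0 t 46.5
cm [-5.76 -4.3   2.03] rotvec [ 0.001  0.001 -0.002]
```

View pics/t3.png

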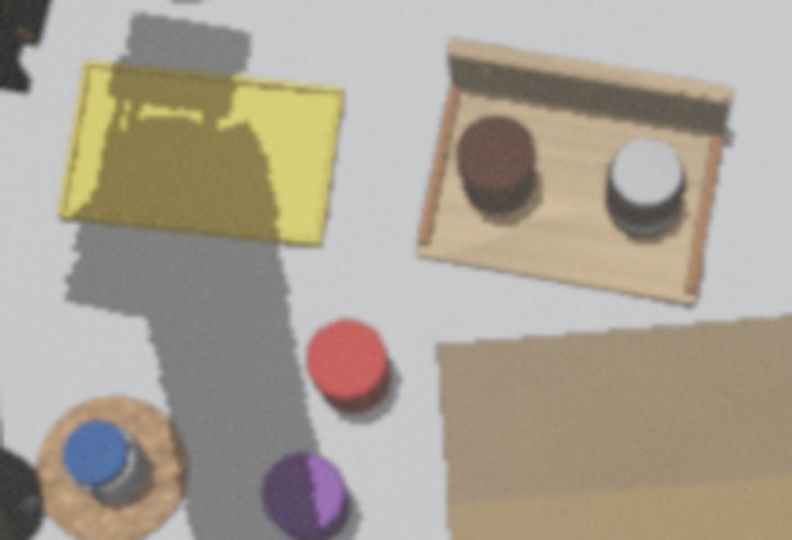

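The brown lid (497,152) and grey cap (646,170) are back where they were in the first crop, and the flux pot is upright on the coaster. Handing in.

```bash
python3 -c "
from cell import env
print(env.sign_off())"
```

```text
the job is handed in; nothing more can be done
None
```

I handed the job in at about 46 s (limit 134 s), without a verdict back: the flux pot stands on the middle of the coaster, and the black pot and brown jar are back where they stood, matching the first picture to within about a pixel.

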